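Draw the tight lid off the lens box at the stores counter

ROBOT

A 6-joint arm with a two-finger parallel gripper is mounted at the origin on the work surface. World frame = base frame: x ahead of the robot, y to its left, z up, the work surface at z = 0. Lengths are in m, angles in degrees, forces in N, time in s.
With the tool pointing down it reaches from about 0.3 to 0.775 m from the base axis. Payload 14.6 kg.
Tool frame: the origin (TCP) lies at the centre of the arm's flange, where the gripper is bolted on; the fingertips stand 173 mm ahead of it and the grasp point (between the pads) lies manip.pinch_z ahead of it (manip.pinch_z is the distance from the TCP to the grasp point, in m); z points along the fingers, y is the direction in which the jaws open and shut (so a half turn about z gives the same grasp; the last joint's range is limited). The gripper opens to 85 mm and grips with 20 to 120 N. Pads are 22 mm wide; open, the fingers measure 114 mm over their backs; the gripper's body (76 mm by 85 mm) begins 54 mm behind the grasp point. The pads swing forward as they close: fully open they stand 13 mm farther back than shut.
Start: joints at [-74.748, 17.183, 87.147, -0, 75.671, -3.816], TCP at [0.18, -0.52, 0.405] pointing down, gripper open.
Joint ranges: [-173.82, 173.82], [-45.26, 126.66], [13.44, 144.39], [-59.66, 239.66], [0, 175.72], [-146.38, 146.38]. Speed limits (degrees/s): [127.2, 127.2, 147.25, 180, 180, 180].

INTERFACE

Orientations are given as [roll, pitch, yaw] about the fixed x, y, z axes, in that order (R = Rz(yaw) Ry(pitch) Rx(roll)).
In Python, from station import manip gives the robot as it stands. The module is installed in compiled form; this text tells all that it offers.
- The arm moves only by the tool apply_moves, never from a script. Its argument "moves" is a list of rows, each a list of 3 entries, a list of its own where there are three numbers: the finger opening in cm, from 0 to 8.54, then the shift along the tool's x, y, z in cm, then the turn, a rotation vector about the tool's x, y, z in degrees. A call has exactly 5 rows; each row shifts and turns the pose as measured when the row begins, along the tool's axes as they then stand; what a row does not reach is not made up. A row lasts 1/8 s, in which the tool goes at most 62.5 mm and 10.7 degrees, less where a joint would pass 70% of its speed; a pose out of reach is approached as far as the arm can. A call with a gripper value outside its range is refused whole. The fingers move at their own pace and stop on an object; "force" is the grip in N (left out, the last holds). Time passes only in rows, so rows that do not move let the fingers close, or fill a call up. It gives the time, the measured TCP pose, the force and the opening at its end, in the units of the state.
- manip.read_state(): the state, without advancing time (a new reading comes with each control period).
- manip.camera(name): name is "scene" or "top" or "wrist"; returns a dict with "pixels" (384x512x3 uint8, blue, green, red), "mtx" (3x3 intrinsics, pixels), "k1" (the pictures are not rectified: a ray, as slopes to the right and down, at radius r is drawn at 1 + k1 r^2 times it, then the intrinsics apply), "R" (3x3) and "t" (3): a world point X has camera coordinates R X + t. Camera axes: x right, y down, z forward; pixel columns grow to the right and rows downward; lengths in m; the calibration is good to about 2 mm. A picture is of the moment at which its call begins. There is no depth.
- manip.sign_off(): hands the job in, once; it reports no verdict.
Trained networks look in a picture, given as the dict that the camera call returned (one of the last four; its "shot" number tells which), for a name from the list of things; names that differ only in an ending like _2 or _b are one class to them, and where a whole thing is asked for, a point or a joint stands for the part that bears it (a point fixed in the world has none). Each returns a list of dicts, best first, with "score" (0 to 1); they miss things now and then, are a little off and sometimes report something else, mostly with a low value. They report only what shows in the picture. A call takes as long as a camera call. They do not tell look-alikes from the thing itself.
- manip.outline_of(picture, query): "region" (384x512 bool, what is visible of it) and "pixel" ([row, column] in pixels, amid what is visible of it).
- manip.pinpoint(picture, query): "pixel" ([row, column] in pixels: a listed point, or the origin of a listed thing).
The state is a dict: "t": time; "joint_pos": joint angles; "qvel": joint speeds; "effort": joint torques, N m; "tool_pos": TCP position; "tcp_rot": TCP orientation; "wrist_force": force on the tool from outside, world axes, zero at the start; "wrist_torque": the same for the moment, N m; "finger_gap": opening from 0.0 (shut) to 1.0 (fully open).
Only numpy, scipy, OpenCV 4.12 (cv2) and the standard library are available. Lean on these libraries where they do the work, as an engineer would, in place of code of your own. Each camera call takes 0.05 s, during which the arm holds its last target.

TASK

Open the navy box with the white stripes: slide its yellow-knobbed hold-down clamp fully in over the foot of the box, then draw the deep, tight lid straight up off the base without pulling the base up out of its nest. Stand the lid upright, open side down, in the middle of the black rubber mat and let go, leaving the base clamped in its nest.

Things in the scene. Friction and masses are not known exactly. Their poses are not given: they have to be found in the camera images.
- lid_navy_center (a point): Centre, half-way up, of the loose lid (80 g): navy, 3 white stripes, cream label; 90 (x) x 54 (y) x 60 mm tall, 3 mm walls, open below, z up. It overlaps the base by 54 mm with 1.5 mm play; spring clips inside hold it with about 10 N over the first 40 mm of lift, more than the base weighs. Its long sides are clear to grip. A like box, green with orange stripes, is not wanted.
- base_navy_foot (a point): Centre of the underside of the loose brown base (0.3 kg), z up, axes as the lid. Foot plate 126 (x) x 54 x 5 mm, 18 mm beyond the lid at each x end; a hollow 81 x 45 mm box rises to 59 mm. It lies in the middle of a fixed nest, 10 mm above the counter (side stops reach 18 mm), its +x end under a fixed lip, its -x end held by the clamp alone.
- clamp_grip_navy (a point): Point on the axis of the clamp's yellow knob, 45 mm above the counter, at the nest's -x end; +x points to the box. Knob 16 (x) x 24 (y) mm, 22 to 62 mm above the counter, on a 36 mm wide steel tongue whose tip is 45 mm ahead of it. Slides along +x (2 N friction) from 114-124 mm to its stop 94 mm from the base's centre, the tongue then 14 mm over the foot.
- mat_top (a point): Centre of the upper face of the fixed black rubber mat, 150 x 150 mm, 3 mm thick, lying on the counter; z up.
Not all that is in view belongs to the job. Of the things like the part that bears lid_navy_center, leave any that is purple; of the rest the smaller one is meant. What is shaped like the part that bears base_navy_foot but red is not meant.

How it is judged (in metres and radians):
On the way, in this order (a step that is already met when the one before it is completed fails the run):
1. the clamp's tongue is over the foot of the navy base (at least 5 mm) with the base in its nest (x of clamp_grip_navy in the frame of base_navy_foot above -0.103 m and height (world z) of base_navy_foot below 0.018 m and angle between base_navy_foot's own z axis and vertical below 0.12 rad), for 0.2 s.
2. the navy lid has been drawn 50 mm straight up (within 15 mm sideways) with the base still clamped (all of step 1 and z of lid_navy_center in the frame of base_navy_foot above 0.085 m and horizontal distance between lid_navy_center and base_navy_foot below 0.015 m), for 0.02 s.
At the end, for the whole second after the job is handed in: The navy lid stands upright (within 10 degrees), open side down, on the mat, its centre within 45 mm of the mat's centre; the base lies flat in its nest (raised less than 8 mm, tilted less than 7 degrees) with the clamp's tongue at least 5 mm over its foot (all of step 1 and horizontal distance between lid_navy_center and mat_top below 0.045 m and z of lid_navy_center in the frame of mat_top between 0.023 and 0.037 m and angle between lid_navy_center's own z axis and vertical below 0.17 rad); the robot touches nothing.
It fails at once if the navy base is pulled up out of its nest (raised more than 15 mm or tilted more than 12 degrees) (height (world z) of base_navy_foot above 0.025 m or angle between base_navy_foot's own z axis and vertical above 0.21 rad).
It also fails if it takes over 58 s, if anything falls off the work surface, if the arm or the gripper's body presses on something with over 40 N, if the wrist force passes 120 N, or if a joint passes its speed limit or range.

## Working session

There is one attempt and no reset: what is moved stays moved. The work goes in short steps, Python scripts to look and compute and a tool call to move; the robot and the scene stay as the last step left them, time stands still between calls to the robot, and variables do not carry over. Pictures are saved under pics/ and viewed, and the job is handed in when it is done.

Besides the shell and the picture viewer there is one more tool, called after "Emit:" by a JSON object that holds its "api" and its "payload", one argument or row to a line. apply_moves: Moves the arm, as the interface text tells. Its arguments: {"type":"object","properties":{"moves":{"type":"array"},"force":{"type":"number"}},"required":["moves"]}

```bash
mkdir -p pics; cat > h.py <<'E'
import numpy as np,cv2
from station import manip
def shot(name,fn):
    p=manip.camera(name); cv2.imwrite('pics/'+fn,p['pixels']); return p
def ray(p,px):
    u=np.array([[ [px[1],px[0]] ]],float)
    n=cv2.undistortPoints(u,p['mtx'],np.array([p['k1'],0,0,0.]))[0,0]
    R=np.array(p['R']);t=np.array(p['t'])
    return -R.T@t, R.T@np.array([n[0],n[1],1.])
def atz(p,px,z):
    c,d=ray(p,px); return c+d*(z-c[2])/d[2]
def proj(p,X):
    r=cv2.Rodrigues(np.array(p['R']))[0]
    return cv2.projectPoints(np.array(X,float).reshape(-1,3),r,np.array(p['t'],float),p['mtx'],np.array([p['k1'],0,0,0.]))[0].reshape(-1,2)[:,::-1]
E
python3 - <<'E'
from h import *
print(manip.read_state(),manip.pinch_z)
for n in ['scene','top']:
    p=shot(n,n+'0.png'); print(n,-np.array(p['R']).T@p['t'],p['k1'])
    for q,z in [('lid_navy_center',.045),('base_navy_foot',.01),('clamp_grip_navy',.045),('mat_top',.003)]:
        for r in manip.pinpoint(p,q): print(q,round(r['score'],2),np.round(r['pixel'],1),atz(p,r['pixel'],z).round(4))
E
```

```text
{'t': 0.0, 'joint_pos': array([-7.47478631e+01,  1.72158301e+01,  8.71831005e+01, -2.51547439e-03,
        7.56692583e+01, -3.81662438e+00]), 'qvel': array([-0.11408683,  0.06036258, -0.06457673,  0.12342348, -0.03636968,
        0.07074105]), 'effort': array([ 3.02829714e-03, -5.43501878e+01, -3.61790800e+01,  3.41358498e-05,
        4.00705831e-03, -4.83633016e-05]), 'tool_pos': array([ 0.17966308, -0.5197833 ,  0.40409858]), 'tcp_rot': array([-1.79931800e+02, -2.10783046e-03,  1.90693841e+01]), 'wrist_force': array([ 0.54577195,  0.32263315, -0.4262915 ]), 'wrist_torque': array([0.02174403, 0.03489613, 0.00395325]), 'finger_gap': 0.996886757265539} 0.1547
scene [ 1.24512997 -0.58503693  0.68226744] -0.0783386844905346
lid_navy_center 0.96 [211.6 389. ] [0.7845 0.2677 0.045 ]
lid_navy_center 0.79 [184.2 322.4] [0.5878 0.2337 0.045 ]
lid_navy_center 0.77 [187.3 233.9] [0.4464 0.0338 0.045 ]
base_navy_foot 0.75 [159.  273.5] [0.3488 0.271  0.01  ]
clamp_grip_navy 0.67 [170.2 288.6] [0.4732 0.2147 0.045 ]
top [0.42361339 0.0066853  1.00716126] 0.025393995738751066
lid_navy_center 0.85 [ 99.8 136.5] [0.7634 0.2862 0.045 ]
lid_navy_center 0.71 [176.8 158.1] [0.591  0.2323 0.045 ]
base_navy_foot 0.63 [163.9 270.4] [ 0.6266 -0.0097  0.01  ]
clamp_grip_navy 0.56 [232.2 163.7] [0.4724 0.2161 0.045 ]
mat_top 0.7 [165.3 267.4] [ 0.6248 -0.0031  0.003 ]
```

View pics/scene0.png

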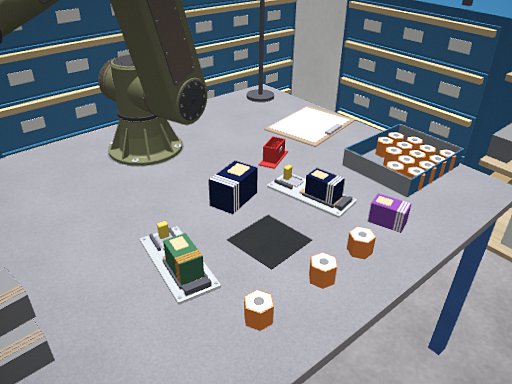

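View pics/top0.png

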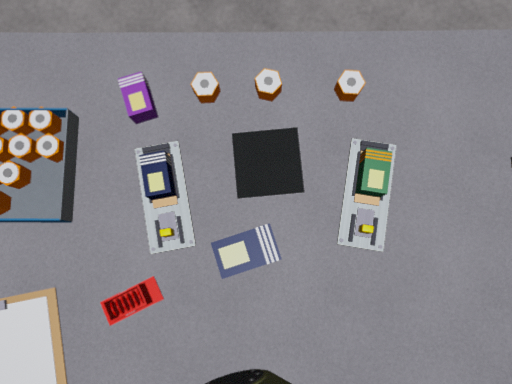

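The wanted box is the navy one in a nest, at scene (184,322) and top (177,158). Its clamp is at top (232,164) and the mat centre at top (163,268). The larger loose navy box, the green, purple and red ones are decoys. Next I'll get the nest yaw.

```bash
cat >> h.py <<'E'
from scipy.spatial.transform import Rotation as Ro
def st():
    s=manip.read_state(); return s,np.array(s['tool_pos']),Ro.from_euler('xyz',s['tcp_rot'],degrees=True)
def rel(target,yaw):
    s,p,R=st()
    Rt=Ro.from_euler('xyz',[180,0,yaw],degrees=True)
    print('t',s['t'],'shift cm',(R.inv().apply(np.array(target)-p)*100).round(2),'turn',np.degrees((R.inv()*Rt).as_rotvec()).round(2),'if aligned',(Rt.inv().apply(np.array(target)-p)*100).round(2))
E
python3 - <<'E'
from h import *
p=manip.camera('top')
for q,z in [('lid_navy_center',.075),('base_navy_foot',.01),('mat_top',.003),('clamp_grip_navy',.06)]:
    for r in manip.outline_of(p,q):
        m=r['region'].astype(np.uint8); ys,xs=np.nonzero(m)
        pts=np.array([atz(p,(y,x),z)[:2] for y,x in zip(ys,xs)],np.float32)
        print(q,round(r['score'],2),r['pixel'],len(pts),cv2.minAreaRect(pts*1000))
im=p['pixels'].astype(int)
m=((im.min(2)>130)&(im.max(2)-im.min(2)<30)).astype(np.uint8); m[:, :130]=0; m[:,200:]=0; m[:135]=0;m[260:]=0
ys,xs=np.nonzero(m)
pts=np.array([atz(p,(y,x),.01)[:2] for y,x in zip(ys,xs)],np.float32)
print('plate',len(pts),cv2.minAreaRect(pts*1000))
rel([.5,.2,.40],8.6)
E
```

```text
lid_navy_center 0.83 [173.9, 156.5] 1359 ((591.5221557617188, 227.42446899414062), (100.18106842041016, 63.663448333740234), 11.088358879089355)
lid_navy_center 0.61 [251.8, 246.2] 2283 ((433.3408508300781, 42.02753829956055), (75.70083618164062, 126.59623718261719), 18.255168914794922)
base_navy_foot 0.83 [301.6, 131.0] 1413 ((330.0603332519531, 286.9398193359375), (52.21849822998047, 126.00188446044922), 26.680482864379883)
base_navy_foot 0.78 [202.3, 164.3] 161 ((541.51171875, 223.12716674804688), (15.803295135498047, 50.383026123046875), 11.544755935668945)
mat_top 0.76 [162.9, 269.0] 4353 ((633.3656616210938, -3.4911041259765625), (151.98239135742188, 151.2787628173828), 5.624790668487549)
clamp_grip_navy 0.77 [224.1, 166.1] 491 ((485.21875, 204.96788024902344), (61.1252555847168, 36.680023193359375), 9.55015754699707)
plate 6436 ((554.7725830078125, 226.31289672851562), (279.97662353515625, 156.30844116210938), 1.325426459312439)
t 0.75 shift cm [ 53.79 -57.57   0.47] turn [ 0.    0.   10.47] if aligned [ 42.44 -66.38   0.47]
```

Emit:
{"api": "apply_moves", "payload": {
  "moves": [
    [8.5,[0,0,0],[0,0,9.5]],
    [8.5,[3.5,-4.5,0],[0,0,0]],
    [8.5,[3.5,-4.5,0],[0,0,0]],
    [8.5,[3.5,-4.5,0],[0,0,0]],
    [8.5,[3.5,-4.5,0],[0,0,0]]
  ]
}}

```text
t: 1.38
tool_pos: [0.29, -0.3162, 0.404]
tcp_rot: [-180.0, -0.0, 8.9]
wrist_force: [0.9, -1.0, -0.4]
finger_gap: 0.995
```

Emit:
{"api": "apply_moves", "payload": {
  "moves": [
    [8.5,[3.5,-5,0],[0,0,0]],
    [8.5,[3.5,-5,0],[0,0,0]],
    [8.5,[3.5,-5,0],[0,0,0]],
    [8.5,[3.5,-5,0],[0,0,0]],
    [8.5,[3.5,-5,0],[0,0,0]]
  ]
}}

```text
t: 2.0
tool_pos: [0.4254, -0.0342, 0.4056]
tcp_rot: [179.9, -0.2, 8.9]
wrist_force: [1.3, -1.0, 0.3]
finger_gap: 0.998
```

```bash
python3 -c "
from h import *
rel([.5,.2,.40],9.5)"
```

```text
t 2.0 shift cm [ 10.97 -22.     0.55] turn [ 0.14 -0.24 -0.64] if aligned [ 11.22 -21.87   0.56]
```

Emit:
{"api": "apply_moves", "payload": {
  "moves": [
    [8.5,[2.8,-5.5,0],[0,0,-0.6]],
    [8.5,[2.8,-5.5,0],[0,0,0]],
    [8.5,[2.8,-5.5,0],[0,0,0]],
    [8.5,[2.4,-4.5,0.5],[0,0,0]],
    [8.5,[0,0,0],[0,0,0]]
  ]
}}

```text
t: 2.62
tool_pos: [0.4982, 0.1981, 0.4006]
tcp_rot: [179.8, -0.3, 9.7]
wrist_force: [0.4, -0.1, 0.1]
finger_gap: 0.992
```

```bash
python3 - <<'E'
from h import *
p=shot('wrist','w1.png')
print(manip.read_state()['tool_pos'],manip.read_state()['tcp_rot'], -np.array(p['R']).T@p['t'])
for q,z in [('lid_navy_center',.045),('base_navy_foot',.01),('clamp_grip_navy',.045),('mat_top',.003)]:
    for r in manip.pinpoint(p,q): print(q,round(r['score'],2),np.round(r['pixel'],1),atz(p,r['pixel'],z).round(4))
for q,z in [('lid_navy_center',.075),('base_navy_foot',.01),('clamp_grip_navy',.06)]:
    for r in manip.outline_of(p,q):
        m=r['region'].astype(np.uint8); ys,xs=np.nonzero(m)
        pts=np.array([atz(p,(y,x),z)[:2] for y,x in zip(ys,xs)],np.float32)
        print(q,round(r['score'],2),r['pixel'],len(pts),cv2.minAreaRect(pts*1000))
E
```

```text
[0.49795649 0.1967937  0.4009168 ] [179.83188966  -0.36120961   9.68040291] [0.5647624  0.20886905 0.36944199]
lid_navy_center 0.67 [ 78.9 238. ] [0.5958 0.2311 0.045 ]
base_navy_foot 0.89 [268.4 173.4] [0.3382 0.284  0.01  ]
clamp_grip_navy 0.79 [188.7 242.7] [0.4777 0.207  0.045 ]
mat_top 0.82 [ 81.8 440.3] [ 0.6398 -0.0087  0.003 ]
lid_navy_center 0.91 [71.7, 237.2] 5589 ((596.2445068359375, 230.7728271484375), (90.66353607177734, 54.3071403503418), 10.213057518005371)
lid_navy_center 0.73 [233.1, 386.0] 7843 ((446.3255310058594, 44.87206268310547), (111.87857818603516, 144.42532348632812), 18.072647094726562)
base_navy_foot 0.96 [272.2, 185.6] 2694 ((327.41412353515625, 269.30694580078125), (87.4091796875, 106.61216735839844), 26.514799118041992)
base_navy_foot 0.56 [129.2, 242.2] 568 ((541.9924926757812, 220.1816864013672), (15.649909973144531, 55.2694206237793), 9.693206787109375)
clamp_grip_navy 0.77 [171.4, 243.8] 1489 ((497.3499450683594, 209.47836303710938), (58.27165222167969, 32.79490661621094), 11.478878021240234)
```

View pics/w1.png

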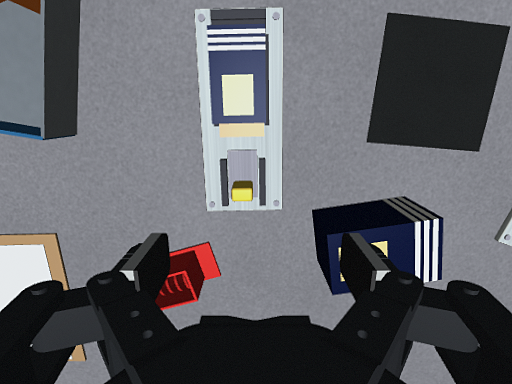

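```bash
python3 -c "
from h import *
rel([.478,.209,.30],10)"
```

```text
t 3.025 shift cm [-1.81 -1.77 10.17] turn [ 0.16 -0.45 -0.52] if aligned [-1.71 -1.76 10.19]
```

Emit:
{"api": "apply_moves", "payload": {
  "moves": [
    [6,[-0.9,-0.9,5],[0.2,-0.4,-0.4]],
    [6,[-0.9,-0.9,5],[0,0,0]],
    [6,[0,0,0],[0,0,0]],
    [6,[0,0,0],[0,0,0]],
    [6,[0,0,0],[0,0,0]]
  ]
}}

```text
t: 3.65
tool_pos: [0.4788, 0.2076, 0.305]
tcp_rot: [-179.9, -0.5, 9.7]
wrist_force: [0.2, 0.2, 0.0]
finger_gap: 0.701
```

```bash
python3 - <<'E'
from h import *
p=shot('wrist','w2.png')
print(manip.read_state()['tool_pos'],manip.read_state()['tcp_rot'], manip.read_state()['finger_gap'])
for q,z in [('lid_navy_center',.045),('base_navy_foot',.01),('clamp_grip_navy',.045)]:
    for r in manip.pinpoint(p,q): print(q,round(r['score'],2),np.round(r['pixel'],1),atz(p,r['pixel'],z).round(4))
im=p['pixels'].astype(int); m=((im[...,2]>150)&(im[...,1]>130)&(im[...,0]<90)).astype(np.uint8)
n,l,s,c=cv2.connectedComponentsWithStats(m)
for i in range(1,n):
    if s[i,4]>60: print(s[i],c[i],atz(p,c[i][::-1],.062))
rel([.478,.209,.20],10)
E
```

```text
[0.47883925 0.20764004 0.30520063] [-179.89055735   -0.53317877    9.69316691] 0.7025164339433677
base_navy_foot 0.38 [197.2 254. ] [0.4686 0.2064 0.01  ]
clamp_grip_navy 0.77 [201.5 254.1] [0.4752 0.2073 0.045 ]
[240 199  29  18 318] [253.32704403 208.85220126] [0.47440399 0.2077008  0.062     ]
t 3.85 shift cm [-0.1  -0.11 10.41] turn [-0.1  -0.44 -0.29] if aligned [-0.02 -0.13 10.41]
```

View pics/w2.png

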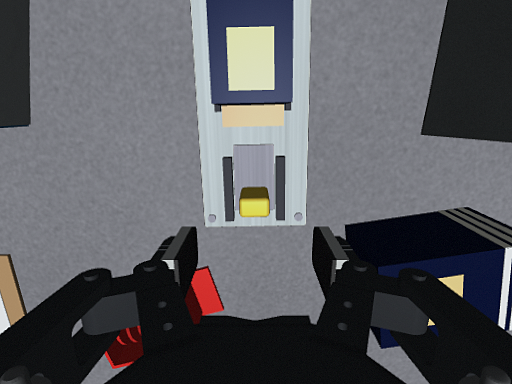

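Emit:
{"api": "apply_moves", "payload": {
  "moves": [
    [6,[-0.3,0,4],[0,-0.5,-0.4]],
    [6,[0,0,4],[0,0,0]],
    [6,[0,0,2],[0,0,0]],
    [6,[0,0,0],[0,0,0]],
    [0,[0,0,0],[0,0,0]]
  ],
  "force": 20
}}

```text
t: 4.47
tool_pos: [0.4768, 0.2076, 0.2044]
tcp_rot: [-179.9, -0.2, 10.1]
wrist_force: [0.2, 0.9, 1.3]
finger_gap: 0.508
```

Emit:
{"api": "apply_moves", "payload": {
  "moves": [
    [0,[0,0,0],[0,0,0]],
    [0,[0,0,0],[0,0,0]],
    [0,[0,0,0],[0,0,0]],
    [0,[0,0,0],[0,0,0]],
    [0,[0,0,0],[0,0,0]]
  ]
}}

```text
t: 5.1
tool_pos: [0.4768, 0.2078, 0.2056]
tcp_rot: [-179.8, -0.3, 10.1]
wrist_force: [1.0, 2.1, -6.7]
finger_gap: 0.275
```

```bash
python3 - <<'E'
from h import *
p=shot('wrist','w3.png')
s=manip.read_state();print(s['tool_pos'],s['tcp_rot'],s['finger_gap'],s['wrist_force'])
E
```

```text
[0.47684137 0.20781376 0.20560503] [-179.84170646   -0.31225853   10.14689578] 0.2791876281858247 [ 0.98640396  1.91040814 -5.80492378]
```

View pics/w3.png

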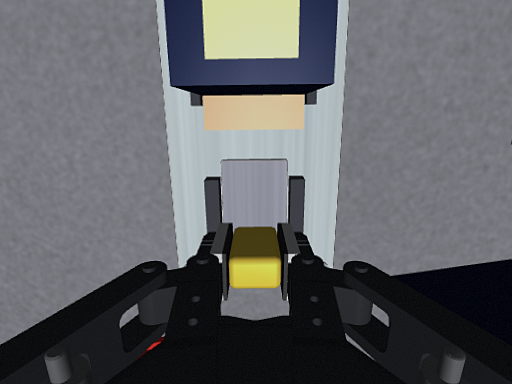

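The knob is gripped: yellow at (258,255) between the pads, gap 24 mm. Now I slide it forward.

Emit:
{"api": "apply_moves", "payload": {
  "moves": [
    [0,[0.6,0,0],[0,0,0]],
    [0,[0.6,0,0],[0,0,0]],
    [0,[0.6,0,0],[0,0,0]],
    [0,[0.5,0,0],[0,0,0]],
    [0,[0,0,0],[0,0,0]]
  ]
}}

```text
t: 5.78
tool_pos: [0.501, 0.2124, 0.2056]
tcp_rot: [-179.8, -0.2, 10.2]
wrist_force: [1.6, 2.6, -5.7]
finger_gap: 0.276
```

Emit:
{"api": "apply_moves", "payload": {
  "moves": [
    [0,[0.4,0,0],[0,0,0]],
    [0,[0.3,0,0],[0,0,0]],
    [0,[0.2,0,0],[0,0,0]],
    [0,[0,0,0],[0,0,0]],
    [0,[0,0,0],[0,0,0]]
  ]
}}

```text
t: 6.4
tool_pos: [0.5081, 0.2139, 0.2055]
tcp_rot: [-179.9, 0.4, 10.2]
wrist_force: [-1.4, 3.0, -5.5]
finger_gap: 0.277
```

```bash
python3 - <<'E'
from h import *
p=shot('wrist','w4.png')
s=manip.read_state();print(s['tool_pos'],s['tcp_rot'],s['finger_gap'],s['wrist_force'])
E
```

```text
[0.50810924 0.21390833 0.20551303] [-179.8837166     0.41441384   10.18896302] 0.27811841093972195 [-2.98309783  1.70436081 -4.61203902]
```

View pics/w4.png

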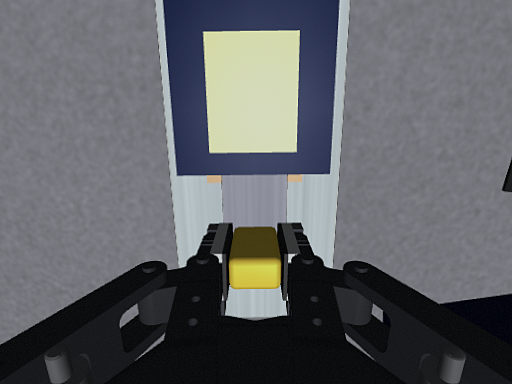

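Emit:
{"api": "apply_moves", "payload": {
  "moves": [
    [0,[0.3,0,0],[0,0,0]],
    [0,[0.2,0,0],[0,0,0]],
    [0,[0,0,0],[0,0,0]],
    [0,[0,0,0],[0,0,0]],
    [0,[0,0,0],[0,0,0]]
  ]
}}

```text
t: 7.08
tool_pos: [0.5108, 0.2146, 0.2052]
tcp_rot: [-179.9, 1.1, 10.2]
wrist_force: [-3.9, 1.1, -3.2]
finger_gap: 0.276
```

The clamp is at its stop: the tool only tilts now and force opposes the push. I'll release it and rise.

Emit:
{"api": "apply_moves", "payload": {
  "moves": [
    [5,[0,0,0],[0,0,0]],
    [5,[0,0,0],[0,0,0]],
    [5,[0,0,0],[0,-1,0]],
    [7.5,[0,0,-4],[0,0,0]],
    [8.5,[0,0,-5],[0,0,0]]
  ]
}}

```text
t: 7.7
tool_pos: [0.5146, 0.2145, 0.2952]
tcp_rot: [180.0, 2.4, 10.1]
wrist_force: [0.7, 0.8, 0.3]
finger_gap: 0.977
```

Emit:
{"api": "apply_moves", "payload": {
  "moves": [
    [8.5,[1.5,0,-3],[0,0,0]],
    [8.5,[1.5,0,0],[0,0,0]],
    [8.5,[0,0,0],[0,0,0]],
    [8.5,[0,0,0],[0,0,0]],
    [8.5,[0,0,0],[0,0,0]]
  ]
}}

```text
t: 8.32
tool_pos: [0.5457, 0.2199, 0.3291]
tcp_rot: [-180.0, 2.2, 10.1]
wrist_force: [0.1, 0.6, -0.7]
finger_gap: 0.995
```

```bash
python3 - <<'E'
from h import *
p=shot('wrist','w5.png')
s=manip.read_state();print(s['tool_pos'],s['tcp_rot'],s['finger_gap'],s['wrist_force'])
for q,z in [('lid_navy_center',.045),('clamp_grip_navy',.045)]:
    for r in manip.pinpoint(p,q): print(q,round(r['score'],2),np.round(r['pixel'],1),atz(p,r['pixel'],z).round(4))
for q,z in [('lid_navy_center',.075),]:
    for r in manip.outline_of(p,q):
        m=r['region'].astype(np.uint8); ys,xs=np.nonzero(m)
        pts=np.array([atz(p,(y,x),z)[:2] for y,x in zip(ys,xs)],np.float32)
        print(q,round(r['score'],2),r['pixel'],len(pts),cv2.minAreaRect(pts*1000))
rel([.598,.231,.30],10)
E
```

```text
[0.54570987 0.21991374 0.32914422] [-179.95995184    2.21244765   10.14097573] 0.99548506089307 [-0.49062494 -0.00468688 -0.69487405]
lid_navy_center 0.72 [113.2 252.4] [0.5987 0.2308 0.045 ]
clamp_grip_navy 0.61 [217.1 251.7] [0.5055 0.215  0.045 ]
lid_navy_center 0.87 [111.4, 251.1] 8987 ((596.5377197265625, 230.53404235839844), (89.87393951416016, 54.42797088623047), 11.21971321105957)
lid_navy_center 0.68 [271.6, 425.7] 3762 ((464.8625183105469, 61.95274353027344), (164.41519165039062, 112.43511199951172), 63.091835021972656)
t 8.525 shift cm [ 5.43 -0.17  2.73] turn [-0.04  2.18  0.14] if aligned [ 5.32 -0.18  2.94]
```

View pics/w5.png

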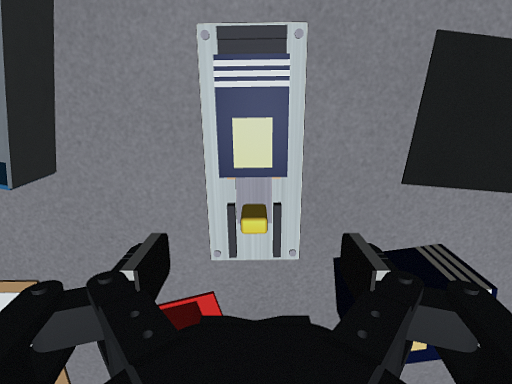

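The tongue reaches the foot and the knob is 94.5 mm from the base centre. Now to go over the lid.

Emit:
{"api": "apply_moves", "payload": {
  "moves": [
    [8.5,[2.7,-0.1,1],[0,2.2,0]],
    [8.5,[2.6,-0.1,1.5],[0,0,0]],
    [8.5,[0,0,0],[0,0,0]],
    [8.5,[0,0,0],[0,0,0]],
    [8.5,[0,0,0],[0,0,0]]
  ]
}}

```text
t: 9.15
tool_pos: [0.5976, 0.2315, 0.3037]
tcp_rot: [-180.0, -0.1, 10.2]
wrist_force: [-0.2, 0.3, 0.2]
finger_gap: 0.993
```

```bash
python3 -c "
from h import *
rel([.5978,.2307,.205],10.2)"
```

```text
t 9.15 shift cm [-0.01  0.09  9.87] turn [-0.05 -0.12 -0.04] if aligned [0.01 0.08 9.87]
```

Emit:
{"api": "apply_moves", "payload": {
  "moves": [
    [8.5,[0,0.1,4],[0,0,0]],
    [8.5,[0,0,3.5],[0,0,0]],
    [8.5,[0,0,2.3],[0,0,0]],
    [8.5,[0,0,0],[0,0,0]],
    [8.5,[0,0,0],[0,0,0]]
  ]
}}

```text
t: 9.78
tool_pos: [0.5972, 0.2309, 0.2082]
tcp_rot: [-179.9, -0.5, 10.2]
wrist_force: [-0.5, -0.4, 0.6]
finger_gap: 0.993
```

```bash
python3 - <<'E'
from h import *
p=shot('wrist','w6.png')
s=manip.read_state();print(s['tool_pos'],s['tcp_rot'],s['finger_gap'],s['wrist_force'])
rel([.5978,.2307,.205],10.2)
E
```

```text
[0.5971701  0.23082436 0.20816108] [-179.89854733   -0.48047769   10.19553002] 0.9942890400507644 [0.08755918 0.24810489 1.2743204 ]
t 9.825 shift cm [0.06 0.02 0.32] turn [-0.1  -0.48 -0.  ] if aligned [0.06 0.02 0.32]
```

View pics/w6.png

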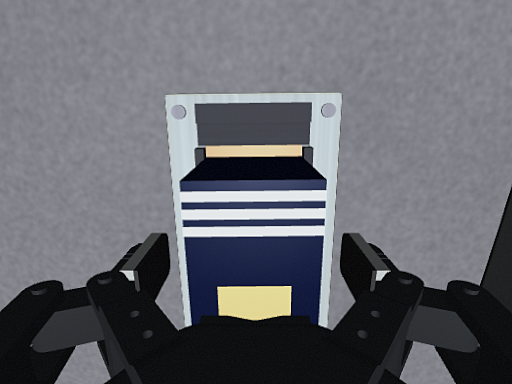

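The lid is centred between the open pads: lid columns 181–328, pads 168–342. Closing.

Emit:
{"api": "apply_moves", "payload": {
  "moves": [
    [8.5,[0.1,0,0.3],[0,-0.5,0]],
    [5,[0,0,0],[0,0,0]],
    [4,[0,0,0],[0,0,0]],
    [3,[0,0,0],[0,0,0]],
    [3,[0,0,0],[0,0,0]]
  ],
  "force": 70
}}

```text
t: 10.45
tool_pos: [0.5985, 0.2312, 0.2074]
tcp_rot: [-179.9, -0.1, 10.2]
wrist_force: [-0.3, 0.3, -0.3]
finger_gap: 0.626
```

Emit:
{"api": "apply_moves", "payload": {
  "moves": [
    [3,[0,0,0],[0,0,0]],
    [3,[0,0,0],[0,0,0]],
    [3,[0,0,0],[0,0,0]],
    [3,[0,0,0],[0,0,0]],
    [3,[0,0,0],[0,0,0]]
  ]
}}

```text
t: 11.08
tool_pos: [0.5986, 0.2312, 0.2074]
tcp_rot: [-179.9, -0.1, 10.2]
wrist_force: [-0.5, -0.1, -0.2]
finger_gap: 0.618
```

```bash
python3 - <<'E'
from h import *
p=shot('wrist','w7.png')
s=manip.read_state();print(s['tool_pos'],s['tcp_rot'],s['finger_gap'],s['wrist_force'],s['wrist_torque'])
E
```

```text
[0.59855986 0.23115902 0.20738943] [-1.79875681e+02 -1.30004090e-01  1.01988990e+01] 0.6201515681009384 [-0.16334146 -0.05994227 -0.05349747] [-0.00875395 -0.03874954 -0.07123652]
```

View pics/w7.png

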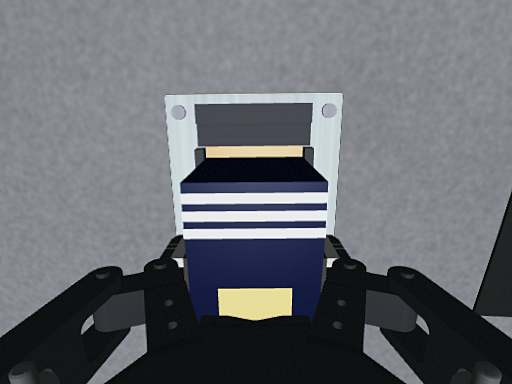

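Gripped on both long sides with a 53 mm gap. Lifting slowly.

Emit:
{"api": "apply_moves", "payload": {
  "moves": [
    [3,[0,0,-0.5],[0,0,0]],
    [3,[0,0,-0.6],[0,0,0]],
    [3,[0,0,-0.6],[0,0,0]],
    [3,[0,0,-0.6],[0,0,0]],
    [3,[0,0,0],[0,0,0]]
  ]
}}

```text
t: 11.75
tool_pos: [0.5978, 0.231, 0.2296]
tcp_rot: [-179.9, 0.2, 10.2]
wrist_force: [0.2, -0.1, -3.9]
finger_gap: 0.624
```

```bash
python3 - <<'E'
from h import *
p=shot('scene','s2.png')
x,y=240,120
cv2.imwrite('pics/s2c.png',cv2.resize(p['pixels'][y:y+120,x:x+160],None,fx=5,fy=5))
s=manip.read_state();print(s['tool_pos'],s['tcp_rot'],s['finger_gap'],s['wrist_force'],s['wrist_torque'])
E
```

```text
[0.59782846 0.23095903 0.22954703] [-1.79903731e+02  1.34020097e-01  1.02007472e+01] 0.6205858474818629 [ 0.10187566 -0.28978226 -4.95106442] [-0.00216468 -0.02572374  0.00093311]
```

View pics/s2c.png

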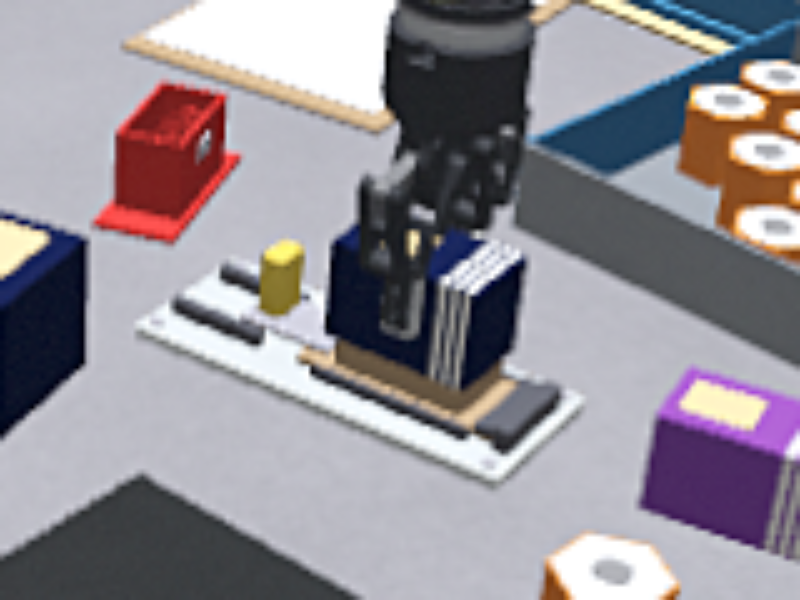

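The lid is about 20 mm up, with the brown base still flat in the nest (crop 300–580, 350–440). I'll continue the lift.

Emit:
{"api": "apply_moves", "payload": {
  "moves": [
    [3,[0,0,-0.7],[0,0,0]],
    [3,[0,0,-0.8],[0,0,0]],
    [3,[0,0,-0.8],[0,0,0]],
    [3,[0,0,-0.8],[0,0,0]],
    [3,[0,0,-0.8],[0,0,0]]
  ]
}}

```text
t: 12.42
tool_pos: [0.5983, 0.2309, 0.2725]
tcp_rot: [-179.9, -0.0, 10.2]
wrist_force: [-0.2, -0.2, -0.6]
finger_gap: 0.619
```

Emit:
{"api": "apply_moves", "payload": {
  "moves": [
    [3,[0,0,-1],[0,0,0]],
    [3,[0,0,-1],[0,0,0]],
    [3,[0,0,-2],[0,0,0]],
    [3,[0,0,-2],[0,0,0]],
    [3,[0,0,0],[0,0,0]]
  ]
}}

```text
t: 13.05
tool_pos: [0.5982, 0.2308, 0.3383]
tcp_rot: [-179.9, -0.2, 10.2]
wrist_force: [-0.6, 0.5, -0.1]
finger_gap: 0.623
```

```bash
python3 - <<'E'
from h import *
p=shot('scene','s3.png')
s=manip.read_state();print(s['tool_pos'],s['tcp_rot'],s['finger_gap'],s['wrist_force'],s['wrist_torque'])
p=shot('wrist','w8.png')
for r in manip.pinpoint(p,'mat_top'): print(r, atz(p,r['pixel'],.003))
rel([.633,-.0035,.30],10.2)
E
```

```text
[0.59810927 0.23073971 0.33701761] [-1.79874221e+02 -1.26555159e-01  1.01959395e+01] 0.6194773392540854 [ 0.0088045   0.31527668 -0.86294849] [-0.02400722  0.02153243 -0.01287118]
{'pixel': [178.9, 475.1], 'score': 0.73} [ 0.6377689 -0.0072716  0.003    ]
t 13.2 shift cm [-0.7  23.67  3.51] turn [-0.11  0.01 -0.01] if aligned [-0.71 23.67  3.56]
```

View pics/s3.png

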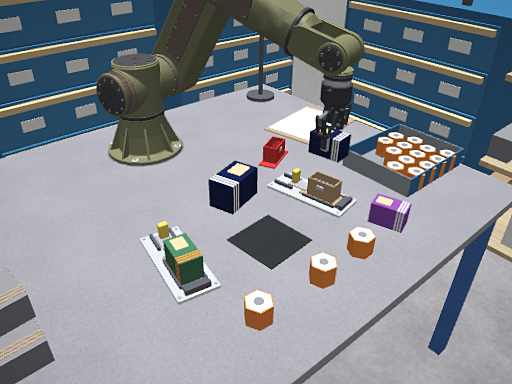

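View pics/w8.png

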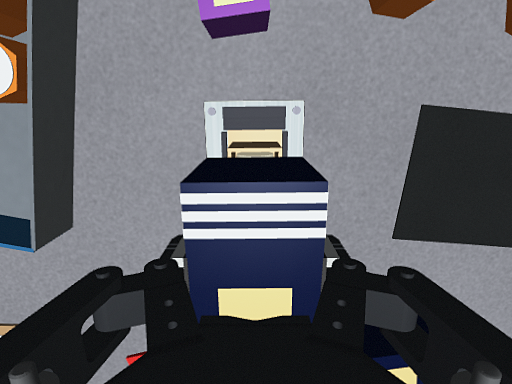

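The base stays in its nest and the lid is held clear. Carrying it to the mat.

Emit:
{"api": "apply_moves", "payload": {
  "moves": [
    [3,[-0.1,3,0],[0,0,0]],
    [3,[-0.1,4.5,0],[0,0,0]],
    [3,[-0.1,4.5,0],[0,0,0]],
    [3,[-0.1,4.5,0],[0,0,0]],
    [3,[0,4.5,0],[0,0,0]]
  ]
}}

```text
t: 13.82
tool_pos: [0.6314, 0.0204, 0.3295]
tcp_rot: [-179.8, 0.5, 10.5]
wrist_force: [0.6, 0.8, -1.3]
finger_gap: 0.627
```

Emit:
{"api": "apply_moves", "payload": {
  "moves": [
    [3,[0,2.5,0],[0,0,0]],
    [3,[0,0,2],[0,0,0]],
    [3,[0,0,3],[0,0,0]],
    [3,[0,0,3],[0,0,0]],
    [3,[0,0,0],[0,0,0]]
  ]
}}

```text
t: 14.45
tool_pos: [0.6346, -0.0091, 0.2423]
tcp_rot: [-179.8, 0.8, 10.2]
wrist_force: [0.7, 0.8, -0.7]
finger_gap: 0.625
```

```bash
python3 - <<'E'
from h import *
p=shot('scene','s4.png')
s=manip.read_state();print(s['tool_pos'],s['tcp_rot'],s['finger_gap'],s['wrist_force'],s['wrist_torque'])
p=shot('top','t4.png')
rel([.635,-.005,.1955],10.2)
E
```

```text
[ 0.63504003 -0.0091151   0.24403946] [-179.80181783    0.70058456   10.19780456] 0.6258464127970842 [-0.1976187   0.76593032 -0.59229717] [ 0.01742582 -0.01833139  0.01677051]
t 14.55 shift cm [ 0.09 -0.39  4.99] turn [-0.17  0.57  0.  ] if aligned [ 0.04 -0.41  4.99]
```

View pics/s4.png

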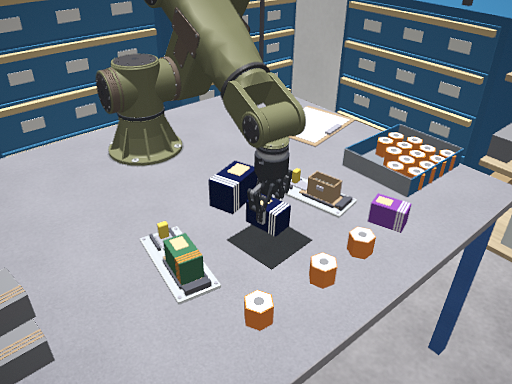

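View pics/t4.png

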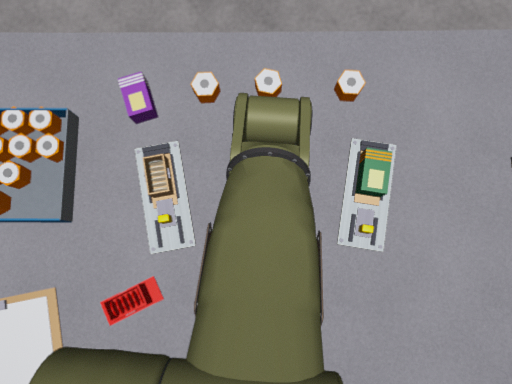

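The lid hangs over the mat. Lowering 48 mm, feeling for contact.

Emit:
{"api": "apply_moves", "payload": {
  "moves": [
    [3,[0,-0.4,1.5],[-0.2,0.6,0]],
    [3,[0,0,1.5],[0,0,0]],
    [3,[0,0,1],[0,0,0]],
    [3,[0,0,0.4],[0,0,0]],
    [3,[0,0,0],[0,0,0]]
  ]
}}

```text
t: 15.18
tool_pos: [0.6358, -0.0053, 0.2044]
tcp_rot: [179.9, -0.4, 10.2]
wrist_force: [-0.7, 0.1, -0.6]
finger_gap: 0.623
```

Emit:
{"api": "apply_moves", "payload": {
  "moves": [
    [3,[0,0,0.4],[0,-0.3,0]],
    [3,[0,0,0.3],[0,0,0]],
    [3,[0,0,0.1],[0,0,0]],
    [3,[0,0,0],[0,0,0]],
    [3,[0,0,0],[0,0,0]]
  ]
}}

```text
t: 15.8
tool_pos: [0.6361, -0.0054, 0.1968]
tcp_rot: [179.9, -0.1, 10.2]
wrist_force: [0.5, 0.2, -0.7]
finger_gap: 0.627
```

Emit:
{"api": "apply_moves", "payload": {
  "moves": [
    [3,[0,0,0.1],[0,0,0]],
    [3,[0,0,0.1],[0,0,0]],
    [3,[0,0,0],[0,0,0]],
    [3,[0,0,0],[0,0,0]],
    [3,[0,0,0],[0,0,0]]
  ]
}}

```text
t: 16.42
tool_pos: [0.6362, -0.0054, 0.1955]
tcp_rot: [179.8, -0.2, 10.2]
wrist_force: [-0.6, 0.1, 0.6]
finger_gap: 0.622
```

```bash
python3 - <<'E'
from h import *
p=shot('scene','s5.png')
cv2.imwrite('pics/s5c.png',cv2.resize(p['pixels'][150:270,210:370],None,fx=5,fy=5))
E
```

```text
(no output)
```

View pics/s5c.png

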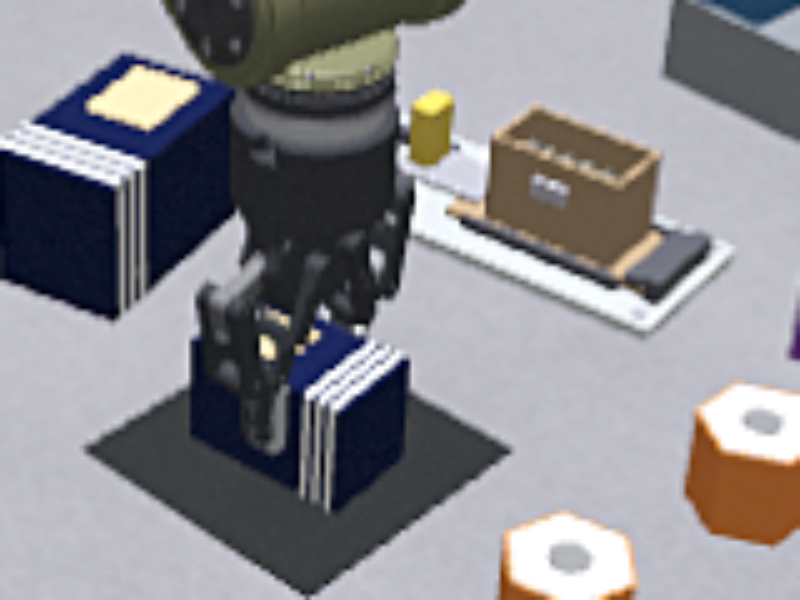

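Emit:
{"api": "apply_moves", "payload": {
  "moves": [
    [3,[0,0,0.1],[0,0,0]],
    [3,[0,0,0.1],[0,0,0]],
    [3,[0,0,0],[0,0,0]],
    [3,[0,0,0],[0,0,0]],
    [3,[0,0,0],[0,0,0]]
  ]
}}

```text
t: 17.1
tool_pos: [0.6363, -0.0054, 0.1955]
tcp_rot: [179.8, -0.2, 10.2]
wrist_force: [-0.9, 0.5, 0.8]
finger_gap: 0.626
```

The tool stops at 0.1955, the computed contact height. Releasing.

Emit:
{"api": "apply_moves", "payload": {
  "moves": [
    [6.5,[0,0,0],[0,0,0]],
    [7.5,[0,0,0],[0,0,0]],
    [8.5,[0,0,0],[0,0,0]],
    [8.5,[0,0,0],[0,0,0]],
    [8.5,[0,0,0],[0,0,0]]
  ]
}}

```text
t: 17.73
tool_pos: [0.6363, -0.0054, 0.1952]
tcp_rot: [179.9, -0.2, 10.2]
wrist_force: [-0.1, 0.0, 0.7]
finger_gap: 0.993
```

Emit:
{"api": "apply_moves", "payload": {
  "moves": [
    [8.5,[0,0,-3],[0,0,0]],
    [8.5,[0,0,-5],[0,0,0]],
    [8.5,[0,0,-5],[0,0,0]],
    [8.5,[-4,0,-3],[0,0,0]],
    [8.5,[-5,0,0],[0,0,0]]
  ]
}}

```text
t: 18.35
tool_pos: [0.5465, -0.0211, 0.359]
tcp_rot: [179.9, -0.1, 10.3]
wrist_force: [0.2, -0.7, 0.3]
finger_gap: 0.992
```

Emit:
{"api": "apply_moves", "payload": {
  "moves": [
    [8.5,[-4,0,0],[0,0,0]],
    [8.5,[-4,0,0],[0,0,0]],
    [8.5,[0,0,0],[0,0,0]],
    [8.5,[0,0,0],[0,0,0]],
    [8.5,[0,0,0],[0,0,0]]
  ]
}}

```text
t: 18.98
tool_pos: [0.4639, -0.0358, 0.3603]
tcp_rot: [179.8, -0.3, 10.2]
wrist_force: [-0.7, 0.0, 0.0]
finger_gap: 0.996
```

```bash
python3 - <<'E'
from h import *
for n in ['scene','wrist','top']:
    p=shot(n,n+'9.png')
    for q,z in [('lid_navy_center',.033),('base_navy_foot',.01),('clamp_grip_navy',.045),('mat_top',.003)]:
        for r in manip.pinpoint(p,q): print(n,q,round(r['score'],2),np.round(r['pixel'],1),atz(p,r['pixel'],z).round(4))
s=manip.read_state();print(s['t'],s['tool_pos'],s['wrist_force'])
E
```

```text
scene lid_navy_center 0.72 [213.3 389. ] [0.7803 0.2774 0.033 ]
scene lid_navy_center 0.65 [229.6 270. ] [ 0.6365 -0.0051  0.033 ]
scene lid_navy_center 0.6 [191.  232.1] [0.4432 0.0299 0.033 ]
scene base_navy_foot 0.92 [192.6 323.1] [0.5836 0.2465 0.01  ]
scene base_navy_foot 0.88 [158.1 276.2] [0.3498 0.2818 0.01  ]
scene clamp_grip_navy 0.49 [174.9 297.3] [0.5082 0.2154 0.045 ]
scene mat_top 0.69 [240.  269.1] [ 0.6378 -0.0078  0.003 ]
scene mat_top 0.68 [176.8 296.5] [0.4661 0.2582 0.003 ]
wrist clamp_grip_navy 0.62 [92.5  6.4] [0.5076 0.2113 0.045 ]
top lid_navy_center 0.72 [ 99.8 137. ] [0.7676 0.2886 0.033 ]
top lid_navy_center 0.63 [158.7 268.7] [ 0.6335 -0.0056  0.033 ]
top base_navy_foot 0.94 [301.7 130.8] [0.3261 0.2888 0.01  ]
top base_navy_foot 0.56 [179.2 158.7] [0.5917 0.239  0.01  ]
top clamp_grip_navy 0.84 [219.1 160.6] [0.5    0.2236 0.045 ]
top mat_top 0.87 [163.2 269.5] [ 0.6296 -0.0078  0.003 ]
19.725 [ 0.46329455 -0.03588181  0.36035012] [ 0.65122382 -0.1286156   0.29880717]
```

View pics/scene9.png

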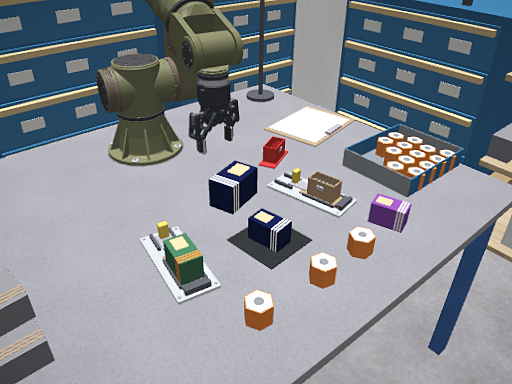

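View pics/wrist9.png

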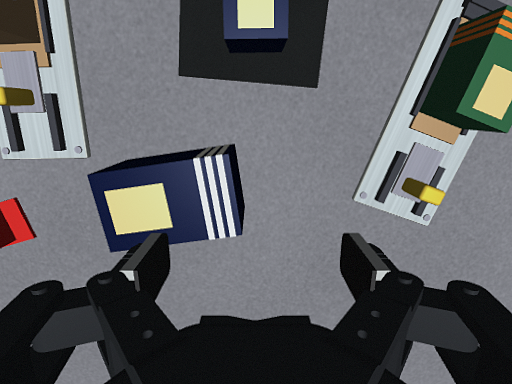

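The lid stands upright on the mat at scene (230,270), within about 5 mm of its centre. The base is flat in its nest at (190,323) with the clamp in, and the arm is clear.

```bash
python3 -c "
from station import manip
print(manip.sign_off())"
```

```text
the job is handed in; nothing more can be done
None
```

I slid the clamp in to its stop, drew the navy lid straight up off the base, stood it open side down on the black mat, backed the arm away and handed the job in. It took about 20 s of the 58 s allowed. The sign-off gives no verdict, so these are my own last checks:

- **Lid:** it stands upright at about (0.636, -0.005). The mat's centre measures (0.630–0.638, -0.008), so the lid is within about 8 mm of it. It touched down with the tool at 0.1955 m, the height I had worked out beforehand.
- **Base:** it lies flat in its nest in the pictures taken during and after the lift.
- **Clamp:** before the lift, the wrist camera put the knob 94.5 mm from the lid's centre, against 94 mm at the stop. The last pictures still show it fully in.
- **Arm:** it is well clear, and the wrist force reads about zero.

**Where the checks disagreed:**
- **Clamp position:** the cameras differed by up to 12 mm on the knob in the final pictures, and by about 9 mm before the grasp. I trusted the close wrist view, which matched the given sizes.
- **Clamp travel:** the tool travelled about 5 mm further than I expected before the stop, partly because it tilted slightly under the load.
- **Base position:** the network's reading of the base centre is 10–20 mm off where the lid stood. I relied on the pictures for it.

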